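# Put the soldering supplies back in their own trays

### The job

After the stained-glass class the three soldering supplies stand in each other's trays: move each into the middle of the tray of its own shape (round jar in the round tray, square tin in the square tray, hexagonal tip block in the hexagonal tray), upright, flat on the tray's floor and either way round, and let go of it. Each tray holds only one, so stand one of them, let go, near the middle of the cork mat on the way; never put any of them on the bare gritty bench. Set everything down gently without dropping or tipping it, and leave the pliers, the red lid and the glass cutter where they lie.

Things in the scene. Friction and masses are not known exactly. Their poses are not given: they have to be found in the camera images.
- jar: Round closed amber glass jar with a flat grey metal screw cap, the only round one of the three supplies. Body 58 mm in diameter and 55 mm high, then the cap, 54 mm in diameter, from 58 to 70 mm; total height 70 mm; 0.17 to 0.29 kg. Origin: centre of its underside, z up. It starts in the square tray.
- tin: Square closed steel tin with a square press-on lid. Body 52 x 52 mm up to 46 mm, the lid 54 x 54 mm from 46 to 58 mm, a raised panel to 60 mm; 0.15 to 0.26 kg. Origin: centre of its underside, z up, x and y square to its side faces. It starts in the hexagonal tray.
- tip_block: Hexagonal block of pale wood, 54 mm across the flats (62 mm across the corners), 60 mm high, with six small soldering-iron tips of brass and copper that stick up 14 mm out of its top, in a ring of radius 18 mm; 0.12 to 0.21 kg. Origin: centre of its underside, z up; its x axis is square to one pair of flats, the other two pairs lie 60 degrees either way. It starts in the round tray.
- round_tray: Round low tray, 96 mm across outside, 86 mm inside: the jar's own tray. Aluminium, fixed to the bench top (z = 0 at its underside, where the origin lies, in the centre). Its flat floor is 6 mm above the bench and its rim stands 14 mm above the bench (8 mm above the floor), 5 mm thick. 
- square_tray: Square low tray, 90 mm outside, 80 mm inside, x and y square to its sides: the tin's own tray. Aluminium, fixed to the bench top (z = 0 at its underside, where the origin lies, in the centre). Its flat floor is 6 mm above the bench and its rim stands 14 mm above the bench (8 mm above the floor), 5 mm thick. 
- hex_tray: Hexagonal low tray, 96 mm across the flats outside, 86 mm inside, x square to one pair of flats: the tip block's own tray. Aluminium, fixed to the bench top (z = 0 at its underside, where the origin lies, in the centre). Its flat floor is 6 mm above the bench and its rim stands 14 mm above the bench (8 mm above the floor), 5 mm thick. 
- cork_mat: Square flat cork mat, 110 x 110 mm, 5 mm thick, no rim, fixed to the bench and empty at the start: the parking place. Origin: centre of its underside, at z = 0.
- pliers: Small pliers with orange handles lying flat, 148 mm long, 37 mm wide, 12 mm high; a bystander to leave alone. Origin at bench level near the joint; x points to the jaws.
- jar_lid: Loose red plastic screw lid lying flat, 52 mm in diameter, 11 mm high; a bystander to leave alone. Origin: centre of its underside.
- glass_cutter: Brass-handled glass cutter lying flat, 126 mm long, 14 mm wide, 12 mm high; a bystander to leave alone. Origin at bench level near its middle; x points to the wheel.
Things that resemble listed ones, but are neither listed nor needed, are in the scene too. What is shaped like the round_tray but blue or turquoise is not meant.

How it is judged:
By the outcome, as a careful person would: the job done as asked, in the order asked, and still so for the second after the job is handed in, with the robot touching nothing.
It also fails if it takes over 112 s, if anything falls off the work surface, if the arm or the gripper's body presses on something with over 40 N, if the wrist force passes 120 N, or if a joint passes its speed limit or range.

### The arm

A 6-joint arm with a two-finger parallel gripper is mounted at the origin on the work surface. World frame = base frame: x ahead of the robot, y to its left, z up, the work surface at z = 0. Lengths are in mm, angles in rad, forces in N, time in s.
With the tool pointing down it reaches from about 350 to 875 mm from the base axis. Payload 4.2 kg.
Tool frame: the origin (TCP) lies at the very end of the fingers, on their centre line; the grasp point (between the pads) lies 19 mm behind it; x points along the fingers, y is the direction in which the jaws open and shut, and the axes are right-handed (so a half turn about x gives the same grasp; the last joint's range is limited). The gripper opens to 85 mm and grips with 20 to 120 N. Pads are 22 mm wide; open, the fingers measure 114 mm over their backs; the gripper's body (76 mm by 85 mm) begins 54 mm behind the grasp point. The pads swing forward as they close: fully open they stand 13 mm farther back than shut.
Start: joints at [1.422, 0.385, 0.008, 0, -1.194, -0.259], TCP at [247.836, 573.739, 231.312] pointing down, gripper open.
Joint ranges: [-3.14, 3.14], [-1.21, 2.06], [-1.07, 1.41], [-3.16, 2.05], [-2.99, -0.16], [-3.1, 3.1]. Speed limits (rad/s): [2.79, 2.79, 3.14, 3.14, 3.14, 3.14].

### API

Orientations are given as a unit quaternion [x, y, z, w].
In Python, from station import status, vision, env gives the robot as it stands. The module is installed in compiled form; this text tells all that it offers.
- The arm moves only by the tool arm_command, never from a script. Its argument "moves" is one flat list of numbers, 7 for each row, row after row: the shift along the tool's x, y, z in mm, then the turn, a rotation vector about the tool's x, y, z in degrees, then the closure, from -1 (fully open) to 1 (shut). In form: [tx, ty, tz, wx, wy, wz, hand, tx, ty, tz, wx, wy, wz, hand, ...]. A call has 1 to 12 rows; each row shifts and turns the pose as measured when the row begins, along the tool's axes as they then stand; what a row does not reach is not made up. A row lasts 1/8 s, in which the tool goes at most 62.5 mm and 10.7 degrees, less where a joint would pass 70% of its speed; a pose out of reach is approached as far as the arm can. A call is refused whole if a number of a shift passes 62.5 or a number of a turn 10.7, either way. A call with a gripper value outside its range is refused whole. The fingers move at their own pace and stop on an object; the grip force is fixed at half the most. Time passes only in rows, so rows that do not move let the fingers close. It gives the time, the measured TCP pose, the force and the opening at its end, in the units of the state.
- status.get_state(): the state, without advancing time (a new reading comes with each control period).
- vision.camera(name): name is "side" or "top"; returns a dict with "frame" (420x560x3 uint8, blue, green, red), "camera_matrix" (3x3 intrinsics, pixels), "k1" (the pictures are not rectified: a ray, as slopes to the right and down, at radius r is drawn at 1 + k1 r^2 times it, then the intrinsics apply), "pose" (4x4, takes a point from camera to world coordinates). Camera axes: x right, y up, looking along -z (the intrinsics and any distortion apply to the point x, -y, -z); pixel columns grow to the right and rows downward; lengths in mm; the calibration is good to about 2 mm. A picture is of the moment at which its call begins. There is no depth.
- env.job_done(): hands the job in, once; it reports no verdict.
The state is a dict: "time": time; "qpos": joint angles; "joint_vel": joint speeds; "tau": joint torques, N m; "position": TCP position; "orientation": TCP orientation; "contact_force": force on the tool from outside, world axes, zero at the start; "moment": the same for the moment, N m; "width": opening from 0.0 (shut) to 1.0 (fully open).
Only numpy, scipy, OpenCV 4.12 (cv2) and the standard library are available. Lean on these libraries where they do the work, as an engineer would, in place of code of your own. Each camera call takes 0.05 s, during which the arm holds its last target. There are 200 camera calls.

## Working session

There is one attempt and no reset: what is moved stays moved. The work goes in short steps, Python scripts to look and compute and a tool call to move; the robot and the scene stay as the last step left them, time stands still between calls to the robot, and variables do not carry over. Pictures are saved under pics/ and viewed, about 12 in all and at most 16, crops included, and the job is handed in when it is done.

Besides the shell and the picture viewer there is one more tool, called after "Call:" as a command line: name --argument value ..., lists and objects as JSON in quotes. arm_command: Moves the arm, as the interface text tells. Its arguments: {"type":"object","properties":{"moves":{"type":"array","items":{"type":"number"}}},"required":["moves"]}

```bash
mkdir -p pics; cat > h.py <<'E'
import numpy as np, cv2
from station import status, vision, env
def px2ray(c,u,v):
    K=c["camera_matrix"];T=np.array(c["pose"])
    x=(u-K[0][2])/K[0][0];y=(v-K[1][2])/K[1][1]
    rd=np.hypot(x,y);r=rd
    for _ in range(30): r=rd/(1+c["k1"]*r*r)
    s=r/rd if rd>0 else 1
    d=T[:3,:3]@np.array([x*s,-y*s,-1.]);return T[:3,3],d
def onz(c,u,v,z):
    o,d=px2ray(c,u,v);return o+d*(z-o[2])/d[2]
def proj(c,P):
    K=c["camera_matrix"];T=np.array(c["pose"]);p=T[:3,:3].T@(np.array(P,float)-T[:3,3])
    x,y=p[0]/-p[2],-p[1]/-p[2];f=1+c["k1"]*(x*x+y*y)
    return np.array([K[0][0]*x*f+K[0][2],K[1][1]*y*f+K[1][2]])
E
python3 - <<'E'
from h import *
for n in("top","side"):
    c=vision.camera(n);cv2.imwrite(f"pics/{n}0.png",c["frame"]);np.save(f"{n}0.npy",c,allow_pickle=True)
    print(n,np.round(c["pose"],2).tolist(),np.array(c["camera_matrix"]).tolist(),c["k1"])
print(status.get_state())
E
```

```text
top [[-0.02, 0.99, -0.14, 339.18], [-1.0, -0.02, -0.01, -87.85], [-0.01, 0.14, 0.99, 1008.55], [0.0, 0.0, 0.0, 1.0]] [[403.3598697734719, 0.0, 276.7957259270472], [0.0, 403.3598697734719, 202.9769727896655], [0.0, 0.0, 1.0]] -0.0574007942539213
side [[1.0, 0.02, -0.07, 405.81], [-0.07, 0.57, -0.82, -1130.06], [0.02, 0.82, 0.57, 756.36], [0.0, 0.0, 0.0, 1.0]] [[522.1270699390363, 0.0, 276.1038994500462], [0.0, 522.1270699390363, 199.64789479226602], [0.0, 0.0, 1.0]] 0.0024517189329184203
{'time': 0.1, 'qpos': array([ 1.42162127e+00,  3.85454690e-01,  6.77132706e-03, -4.22194741e-04,
       -1.19401551e+00, -2.58627290e-01]), 'joint_vel': array([-0.00114446, -0.0017127 ,  0.00420186,  0.00023964,  0.00074776,
       -0.0004578 ]), 'tau': array([-7.51367443e-04, -3.93319702e+01,  1.88929796e+01,  4.19794500e+00,
       -2.58243381e-03,  7.71117186e-06]), 'position': array([247.63546616, 573.27911141, 230.35141355]), 'orientation': array([-0.69234519,  0.14391599,  0.69254868,  0.14255752]), 'contact_force': array([-0.36898333,  0.55774249, -0.70949775]), 'moment': array([-0.01275004,  0.02233384, -0.071081  ]), 'width': 1.0002968431442112}
```

View pics/top0.png

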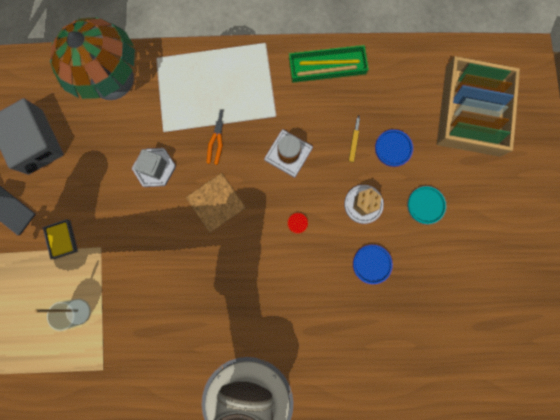

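View pics/side0.png

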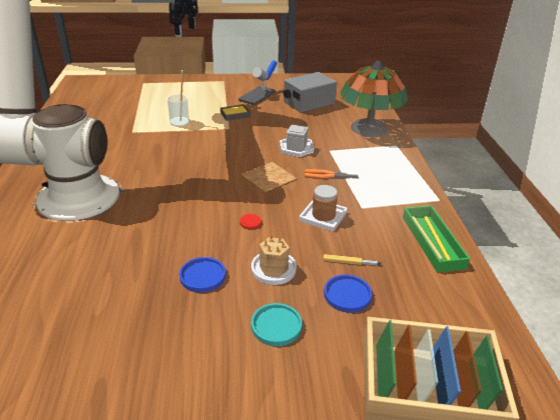

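Both views agree. The white tray at top (364,204) holds the wooden block. The discs at (393,148) and (372,264) are blue and the one at (427,204) is turquoise, so they are decoys. The square tray with the jar is at (289,153), the hex tray with the tin at (153,167) and the mat at (215,202). One enlarged crop will confirm this, together with mask measurements.

```bash
cat > m.py <<'E'
from h import *
c=np.load("top0.npy",allow_pickle=True).item();f=c["frame"]
hsv=cv2.cvtColor(f,cv2.COLOR_BGR2HSV)
big=[]
for n,(u,v) in dict(hex=(153,167),sq=(289,153),rnd=(364,204),mat=(215,202)).items():
    if n=="mat": m=cv2.inRange(hsv,(8,60,95),(25,170,255))
    else: m=cv2.inRange(hsv,(0,0,110),(180,75,255))
    w=np.zeros_like(m);cv2.rectangle(w,(u-34,v-34),(u+34,v+34),255,-1);m&=w
    m=cv2.morphologyEx(m,cv2.MORPH_OPEN,np.ones((2,2),np.uint8))
    cs,_=cv2.findContours(m,cv2.RETR_EXTERNAL,cv2.CHAIN_APPROX_NONE)
    k=max(cs,key=cv2.contourArea)[:,0].astype(float)
    z=5 if n=="mat" else 14
    P=np.array([onz(c,a,b,z)[:2] for a,b in k],np.float32)
    h=cv2.convexHull(P);r=cv2.minAreaRect(h);e=cv2.minEnclosingCircle(h);M=cv2.moments(h)
    print(n,"rect",np.round(r[0]),np.round(r[1]),round(r[2],1),"circ",np.round(e[0]),round(e[1],1),"cen",round(M['m10']/M['m00']),round(M['m01']/M['m00']),"poly",np.round(cv2.approxPolyDP(h,8,True)[:,0]).tolist())
    a=cv2.resize(f[v-34:v+34,u-34:u+34],(380,300),interpolation=cv2.INTER_CUBIC)
    cc=f.copy();cv2.drawContours(cc,[max(cs,key=cv2.contourArea)],-1,(255,0,255),1)
    b=cv2.resize(cc[v-34:v+34,u-34:u+34],(200,200),interpolation=cv2.INTER_NEAREST)
    big.append((cv2.resize(f[v-34:v+34,u-34:u+34],(200,200),interpolation=cv2.INTER_CUBIC),b))
s=np.load("side0.npy",allow_pickle=True).item()["frame"]
row=np.hstack([cv2.resize(s[y-34:y+34,x-34:x+34],(200,200),interpolation=cv2.INTER_CUBIC) for x,y in((297,140),(324,207),(274,260),(270,176))])
cv2.imwrite("pics/crops.png",np.vstack([np.hstack([x[0] for x in big]),np.hstack([x[1] for x in big]),row]))
E
python3 m.py
```

```text
hex rect [577. 232.] [ 98. 106.] 61.9 circ [578. 231.] 56.2 cen 578 232 poly [[626.0, 261.0], [579.0, 285.0], [537.0, 263.0], [530.0, 201.0], [579.0, 177.0], [622.0, 204.0]]
sq rect [ 608. -113.] [93. 95.] 58.2 circ [ 608. -113.] 63.3 cen 607 -113 poly [[668.0, -97.0], [592.0, -52.0], [547.0, -129.0], [624.0, -175.0]]
rnd rect [ 469. -295.] [97. 87.] 55.2 circ [ 473. -299.] 49.8 cen 471 -297 poly [[521.0, -284.0], [491.0, -253.0], [458.0, -252.0], [433.0, -270.0], [425.0, -305.0], [442.0, -336.0], [482.0, -348.0]]
mat rect [495.  79.] [166. 158.] 88.8 circ [511.  78.] 96.1 cen 507 78 poly [[570.0, 153.0], [493.0, 160.0], [416.0, 91.0], [469.0, 3.0], [559.0, -6.0], [573.0, 25.0]]
```

View pics/crops.png

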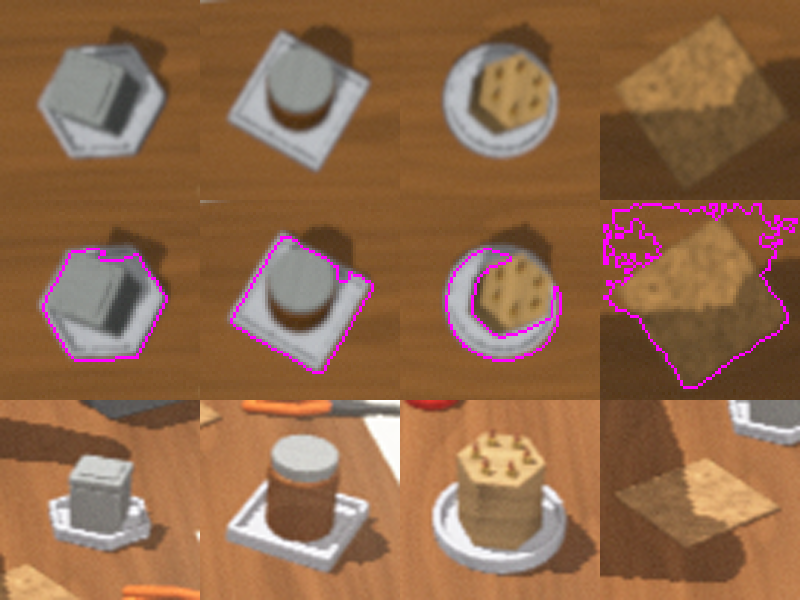

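```bash
cat > m2.py <<'E'
from h import *
from scipy.optimize import least_squares
t=np.load("top0.npy",allow_pickle=True).item();s=np.load("side0.npy",allow_pickle=True).item()
def pts(c,o,L,z): return np.array([onz(c,o[0]+a*.34,o[1]+b*.34,z)[:2] for a,b in L],np.float32)
def show(n,P):
    r=cv2.minAreaRect(P);print(n,"mean",P.mean(0).round(1),"rect",np.round(r[0]),np.round(r[1]),round(r[2],1),P.round().tolist())
show("mat top",pts(t,(181,168),[(119,17),(188,118),(90,187),(13,92)],5))
show("mat side",pts(s,(236,142),[(105,59),(178,103),(86,147),(15,94)],5))
show("tin top",pts(t,(119,133),[(72,52),(129,66),(108,122),(49,107)],64))
show("blk top",pts(t,(330,170),[(119,53),(149,70),(149,102),(115,122),(82,103),(84,68)],66))
show("blk side",pts(s,(240,226),[(76,33),(124,34),(146,48),(130,67),(78,66),(58,52)],66))
show("jar top",pts(t,(255,119),[(102,83),(68,83),(136,83),(102,49),(102,114)],76))
show("jar side",pts(s,(290,173),[(105,52),(72,52),(138,52)],76))
show("tin side",pts(s,(263,106),[(101,62)],65))
# trays in both views
for n,pt,ps in(("hex",(153,167),(297,146)),("sq",(289,153),(324,214)),("rnd",(364,204),(274,267))):
  for c,(u,v),nm in((t,pt,"top"),(s,ps,"side")):
    f=c["frame"];hsv=cv2.cvtColor(f,cv2.COLOR_BGR2HSV);m=cv2.inRange(hsv,(0,0,110),(180,70,255))
    w=np.zeros_like(m);cv2.rectangle(w,(u-34,v-34),(u+34,v+34),255,-1);m&=w
    cs,_=cv2.findContours(m,cv2.RETR_EXTERNAL,cv2.CHAIN_APPROX_NONE);k=max(cs,key=cv2.contourArea)[:,0]
    P=np.array([onz(c,a,b,14)[:2] for a,b in k])
    if n=="rnd":
        H=P if nm=="top" else P
        g=least_squares(lambda q:np.hypot(*(H-q[:2]).T)-48,P.mean(0),loss="soft_l1",f_scale=1.5);print(n,nm,g.x.round(1))
    else:
        r=cv2.minAreaRect(cv2.convexHull(P.astype(np.float32)));print(n,nm,np.round(r[0],1),np.round(r[1]),round(r[2],1))
E
python3 m2.py
```

```text
mat top mean [485.8  73.7] rect [485.  75.] [107. 112.] 35.0 [[561.0, 60.0], [472.0, 0.0], [414.0, 84.0], [497.0, 151.0]]
mat side mean [489.   71.4] rect [490.  70.] [113. 109.] 34.7 [[502.0, 145.0], [564.0, 63.0], [475.0, -7.0], [414.0, 84.0]]
tin top mean [579.7 226.6] rect [580. 227.] [55. 49.] 74.5 [[609.0, 242.0], [596.0, 194.0], [550.0, 210.0], [563.0, 260.0]]
blk top mean [ 478.9 -300. ] rect [ 479. -299.] [59. 51.] 58.7 [[506.0, -304.0], [492.0, -327.0], [466.0, -326.0], [450.0, -297.0], [466.0, -272.0], [494.0, -275.0]]
blk side mean [ 478.6 -289.3] rect [ 479. -289.] [37. 62.] 85.4 [[461.0, -269.0], [496.0, -272.0], [510.0, -289.0], [497.0, -309.0], [461.0, -306.0], [447.0, -290.0]]
jar top mean [ 607.1 -113.6] rect [ 607. -113.] [40. 40.] 42.7 [[607.0, -114.0], [607.0, -86.0], [606.0, -141.0], [635.0, -114.0], [581.0, -113.0]]
jar side mean [ 611.9 -113.2] rect [ 612. -113.] [ 0. 53.] 87.6 [[612.0, -113.0], [585.0, -112.0], [639.0, -114.0]]
tin side mean [582.8 241.8] rect [583. 242.] [0. 0.] 0.0 [[583.0, 242.0]]
hex top [579.3 235. ] [ 98. 106.] 64.5
hex side [581.6 259.5] [197.  98.] 87.9
sq top [ 610.4 -111. ] [93. 95.] 58.2
sq side [ 608.9 -120.1] [107.  97.] 59.1
rnd top [ 475.2 -295.7]
rnd side [ 475.8 -306.6]
```

```bash
cat >> h.py <<'E'
from scipy.spatial.transform import Rotation as Ro
def plan(p,yaw=None,mod=180):
    st=status.get_state();R=Ro.from_quat(st["orientation"]).as_matrix();d=R.T@(np.array(p,float)-st["position"])
    y=np.degrees(np.arctan2(R[1,1],R[0,1]))
    down=np.array([0,0,-1.]);tilt=np.degrees(R.T@np.cross(R[:,0],down))
    print("t %.2f pos %s jaw %.1f tilt-fix %s F %s w %.3f (%.0fmm) q6 %.2f q5 %.2f"%(st["time"],st["position"].round(1),y,tilt.round(2),np.round(st["contact_force"],1),st["width"],85*st["width"],st["qpos"][5],st["qpos"][4]))
    print(" tool shift",d.round(1),"len %.0f"%np.linalg.norm(d),"turn x" ,None if yaw is None else round(-((yaw-y+mod/2)%mod-mod/2),1))
E
python3 -c "
from h import *
plan((609,-113,230),60)"
```

```text
t 0.10 pos [247.6 573.3 230.4] jaw -113.4 tilt-fix [ 0.   -0.01 -0.11] F [-0.4  0.6 -0.7] w 1.000 (85mm) q6 -0.26 q5 -1.19
 tool shift [   1.4  486.6 -604. ] len 776 turn x 6.6
```

Call:
arm_command --moves '[0,30,-38,0,0,0,-1,0,30,-38,0,0,0,-1,0,30,-38,0,0,0,-1,0,30,-38,0,0,0,-1,0,30,-38,0,0,0,-1,0,30,-38,0,0,0,-1,0,30,-38,0,0,0,-1,0,30,-38,0,0,0,-1,0,30,-38,0,0,0,-1,0,30,-38,0,0,0,-1,0,30,-38,0,0,0,-1,0,30,-38,0,0,0,-1]'

```text
time: 1.6
position: [528.3, 47.1, 227.2]
orientation: [-0.691, 0.144, 0.694, 0.138]
contact_force: [0.2, 0.9, 0.7]
width: 0.996
```

```bash
python3 -c "
from h import *
plan((609,-113,130),60)"
```

```text
t 1.60 pos [528.3  47.1 227.2] jaw -113.0 tilt-fix [ 0.    0.14 -0.57] F [0.2 0.9 0.7] w 0.996 (85mm) q6 0.77 q5 -1.12
 tool shift [  98.1  114.9 -137.1] len 204 turn x 7.0
```

Call:
arm_command --moves '[0,38,-46,0,0,0,-1,0,38,-46,0,0,0,-1,0,38,-45,0,0,0,-1,0,0,0,7,0,-0.5,-1,40,0,0,0,0,0,-1,40,0,0,0,0,0,-1,20,0,0,0,0,0,-1,0,0,0,0,0,0,-1]'

```text
time: 2.6
position: [610.9, -121.7, 120.5]
orientation: [-0.679, 0.188, 0.685, 0.186]
contact_force: [-0.3, -0.6, 0.4]
width: 0.996
```

```bash
python3 - <<'E'
from h import *
plan((609,-113,25),60)
for n in("top","side"):
    c=vision.camera(n);p=status.get_state()["position"];u,v=proj(c,p).astype(int);print(n,u,v)
    f=c["frame"][max(v-60,0):v+60,u-80:u+80];cv2.imwrite(f"pics/_{n}.png",cv2.resize(f,(400,300),interpolation=cv2.INTER_CUBIC))
cv2.imwrite("pics/near1.png",np.hstack([cv2.imread("pics/_top.png"),cv2.imread("pics/_side.png")]))
E
```

```text
t 2.60 pos [ 610.9 -121.7  120.5] jaw -120.7 tilt-fix [-0.    0.44 -0.24] F [-0.3 -0.6  0.4] w 0.996 (85mm) q6 0.97 q5 -0.96
 tool shift [95.5 -6.9  5.3] len 96 turn x -0.7
top 293 139
side 328 175
```

View pics/near1.png

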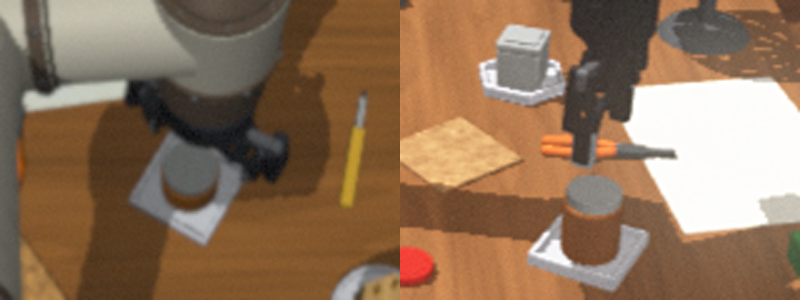

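Call:
arm_command --moves '[0,-7,5,0,0.4,-0.2,-1,30,0,0,0,0,0,-1,30,0,0,0,0,0,-1,25,0,0,0,0,0,-1,10,0,0,0,0,0,-1,0,0,0,0,0,0,-1]'

```text
time: 3.45
position: [618.6, -109.9, 34.8]
orientation: [0.69, -0.184, -0.674, -0.188]
contact_force: [-0.0, -0.7, 0.1]
width: 1.0
```

```bash
python3 -c "
from h import *
plan((609,-113,17),60)"
```

```text
t 3.45 pos [ 618.6 -109.9   34.8] jaw -120.5 tilt-fix [-0.   -1.15  0.66] F [-0.  -0.7  0.1] w 1.000 (85mm) q6 0.95 q5 -0.75
 tool shift [17.6  7.8  7. ] len 20 turn x -0.5
```

Call:
arm_command --moves '[0,8,7,0,-1.1,0.6,-1,10,0,0,0,0,0,-1,6,0,0,0,0,0,-1,0,0,0,0,0,0,-1]'

```text
time: 3.95
position: [609.7, -113.4, 20.7]
orientation: [0.684, -0.185, -0.68, -0.186]
contact_force: [0.3, -0.7, -0.3]
width: 1.001
```

```bash
python3 -c "
from h import *
plan((609,-113,17),60)"
```

```text
t 3.95 pos [ 609.7 -113.4   20.7] jaw -120.4 tilt-fix [-0.   -0.25  0.19] F [ 0.3 -0.7 -0.3] w 1.001 (85mm) q6 0.96 q5 -0.73
 tool shift [3.7 0.  0.8] len 4 turn x -0.4
```

Call:
arm_command --moves '[3,0,0.8,0,0,0,-0.5,0,0,0,0,0,0,0,0,0,0,0,0,0,0.3,0,0,0,0,0,0,1,0,0,0,0,0,0,1,0,0,0,0,0,0,1,0,0,0,0,0,0,1,0,0,0,0,0,0,1]'

```text
time: 4.95
position: [609.6, -112.7, 17.9]
orientation: [0.684, -0.185, -0.68, -0.186]
contact_force: [0.2, 0.3, 0.4]
width: 0.664
```

```bash
python3 -c "
from h import *
plan((609,-113,17),60)"
```

```text
t 4.95 pos [ 609.6 -112.7   17.9] jaw -120.4 tilt-fix [ 0.   -0.3   0.22] F [0.2 0.3 0.4] w 0.664 (56mm) q6 0.96 q5 -0.73
 tool shift [0.9 0.6 0.4] len 1 turn x -0.4
```

Call:
arm_command --moves '[-5,0,0,0,0,0,1,-10,0,0,0,0,0,1,-20,0,0,0,0,0,1,-25,0,0,0,0,0,1,-20,0,0,0,0,0,1,0,0,0,0,0,0,1]'

```text
time: 5.7
position: [608.2, -113.0, 101.7]
orientation: [0.684, -0.185, -0.681, -0.187]
contact_force: [0.6, -1.1, -1.9]
width: 0.666
```

```bash
python3 -c "
from h import *
plan((488,72,95))"
```

```text
t 5.70 pos [ 608.2 -113.   101.7] jaw -120.5 tilt-fix [ 0.   -0.23  0.19] F [ 0.6 -1.1 -1.9] w 0.666 (57mm) q6 0.96 q5 -0.90
 tool shift [  6.3 -98.5 197.4] len 221 turn x None
```

Call:
arm_command --moves '[0,-6,12,0,0,0,1,0,-11,22,0,0,0,1,0,-14,28,0,0,0,1,0,-14,28,0,0,0,1,0,-14,28,0,0,0,1,0,-14,28,0,0,0,1,0,-14,28,0,0,0,1,0,-8,16,0,0,0,1,0,-3,6,0,0,0,1,0,0,0,0,0,0,1]'

```text
time: 6.95
position: [473.9, 78.3, 93.0]
orientation: [-0.678, 0.188, 0.687, 0.184]
contact_force: [0.4, -1.0, -1.7]
width: 0.659
```

```bash
python3 -c "
from h import *
plan((488,72,50))"
```

```text
t 6.95 pos [473.9  78.3  93. ] jaw -120.5 tilt-fix [-0.    0.61 -0.53] F [ 0.4 -1.  -1.7] w 0.659 (56mm) q6 0.54 q5 -0.77
 tool shift [ 42.8  -2.1 -15.8] len 46 turn x None
```

Call:
arm_command --moves '[0,-2,-8,0,0.3,-0.2,1,0,0,-8,0,0.3,-0.3,1,15,0,0,0,0,0,1,15,0,0,0,0,0,1,15,0,0,0,0,0,1,0,0,0,0,0,0,1]'

```text
time: 7.7
position: [493.7, 68.1, 46.4]
orientation: [0.683, -0.188, -0.681, -0.188]
contact_force: [-0.2, -0.4, -2.0]
width: 0.664
```

```bash
python3 -c "
from h import *
plan((488,72,17))"
```

```text
t 7.70 pos [493.7  68.1  46.4] jaw -120.8 tilt-fix [ 0.   -0.16  0.09] F [-0.2 -0.4 -2. ] w 0.664 (56mm) q6 0.57 q5 -0.64
 tool shift [29.4 -0.4  7. ] len 30 turn x None
```

Call:
arm_command --moves '[0,0,6,0,0,0,1,12,0,0,0,0,0,1,9,0,0,0,0,0,1,4,0,0,0,0,0,1,0,0,0,0,0,0,1]'

```text
time: 8.32
position: [489.8, 71.2, 20.9]
orientation: [0.684, -0.187, -0.68, -0.189]
contact_force: [-0.2, 0.2, -1.3]
width: 0.659
```

```bash
python3 -c "
from h import *
plan((488,72,17))"
```

```text
t 8.32 pos [489.8  71.2  20.9] jaw -120.8 tilt-fix [-0.   -0.26  0.22] F [-0.2  0.2 -1.3] w 0.659 (56mm) q6 0.56 q5 -0.57
 tool shift [3.9 0.3 1.9] len 4 turn x None
```

Next I'll creep down until it touches.

Call:
arm_command --moves '[1.5,0,0,0,0,0,1,1.5,0,0,0,0,0,1,1,0,0,0,0,0,1,0,0,0,0,0,0,1]'

```text
time: 8.82
position: [490.3, 71.5, 17.1]
orientation: [0.684, -0.187, -0.679, -0.189]
contact_force: [-0.7, -0.2, -2.0]
width: 0.664
```

Call:
arm_command --moves '[0.6,0,0,0,0,0,1,0,0,0,0,0,0,1]'

```text
time: 9.07
position: [490.5, 71.6, 17.0]
orientation: [0.684, -0.187, -0.679, -0.189]
contact_force: [0.3, 0.8, -2.7]
width: 0.667
```

Call:
arm_command --moves '[0.7,0,0,0,0,0,1,0,0,0,0,0,0,1,0.7,0,0,0,0,0,1,0,0,0,0,0,0,1]'

```text
time: 9.57
position: [490.7, 71.6, 16.9]
orientation: [0.684, -0.186, -0.679, -0.189]
contact_force: [-0.7, 0.5, -1.7]
width: 0.664
```

Call:
arm_command --moves '[1.6,0,0,0,0,0,1,0,0,0,0,0,0,1]'

```text
time: 9.82
position: [490.7, 71.7, 17.0]
orientation: [0.684, -0.186, -0.679, -0.189]
contact_force: [-0.3, -0.5, -1.3]
width: 0.666
```

Call:
arm_command --moves '[2,0,0,0,0,0,1]'

```text
time: 9.95
position: [491.0, 71.8, 16.8]
orientation: [0.685, -0.186, -0.679, -0.188]
contact_force: [-7.3, 1.0, 29.5]
width: 0.665
```

Call:
arm_command --moves '[0,0,0,0,0,0,1,0,0,0,0,0,0,0,0,0,0,0,0,0,-0.5,0,0,0,0,0,0,-1,0,0,0,0,0,0,-1,0,0,0,0,0,0,-1,-15,0,0,0,0,0,-1,-30,0,0,0,0,0,-1,-40,0,0,0,0,0,-1,-30,0,0,0,0,0,-1,0,0,0,0,0,0,-1]'

```text
time: 11.32
position: [490.3, 71.7, 133.8]
orientation: [0.684, -0.187, -0.679, -0.188]
contact_force: [-0.3, 0.4, -1.2]
width: 0.999
```

```bash
python3 - <<'E'
from h import *
plan((580,229,130),-17.5,90)
c=vision.camera("side");cv2.imwrite("pics/_s.png",c["frame"])
u,v=proj(c,(488,72,40)).astype(int);f=c["frame"];v0=80
cv2.imwrite("pics/near2.png",cv2.resize(f[v0:v0+150,u-100:u+100],(800,600),interpolation=cv2.INTER_CUBIC));print(u-100,v0)
E
```

```text
t 11.32 pos [490.3  71.7 133.8] jaw -120.7 tilt-fix [ 0.   -0.37  0.19] F [-0.3  0.4 -1.2] w 0.999 (85mm) q6 0.56 q5 -0.85
 tool shift [   4.3 -181.1    3.2] len 181 turn x -13.2
168 80
```

View pics/near2.png

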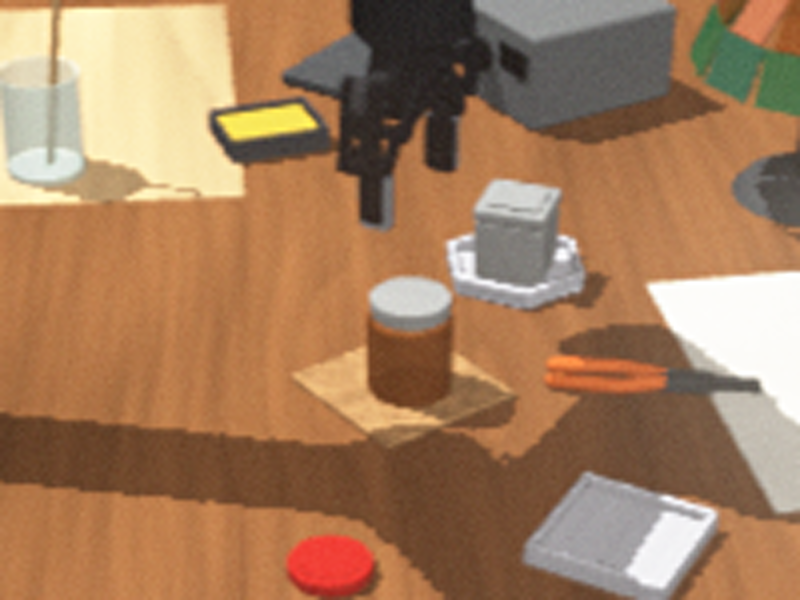

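Jar stands upright on the mat, at crop (410,340). The tin is at crop (517,235) and the square tray at (620,535) is empty. I'll refine the tin and square tray from this frame.

```bash
python3 - <<'E'
from h import *
s=np.load("side0.npy",allow_pickle=True).item()
P=np.array([onz(s,168+a/4,80+b/4,64)[:2] for a,b in((488,181),(561,186),(551,216),(475,207))]);print(P.round(),P.mean(0))
f=cv2.imread("pics/_s.png");u,v=316,214
c=f[v-32:v+32,u-40:u+52];cv2.imwrite("pics/tr.png",cv2.resize(c,(736,512),interpolation=cv2.INTER_CUBIC))
P=np.array([onz(s,168+a/4,80+b/4,14)[:2] for a,b in((588,474),(717,520),(527,550))]);print(P.round(),(P[1]+P[2])/2,np.hypot(*(P[1]-P[2])))
E
```

```text
[[563. 256.]
 [616. 247.]
 [603. 199.]
 [549. 215.]] [582.5097094  229.36205354]
[[ 598.  -55.]
 [ 671. -108.]
 [ 551. -133.]] [ 610.7515343  -120.50863812] 122.55944828417755
```

Call:
arm_command --moves '[0,-25,0,0,0,0,-1,0,-40,0,0,0,0,-1,0,-45,0,0,0,0,-1,0,-40,0,0,0,0,-1,0,-20,2,0,0,0,-1,0,0,0,-8,0,0,-1,0,0,0,-8,0,0,-1,0,0,0,0,0,0,-1]'

```text
time: 12.38
position: [570.3, 219.7, 117.2]
orientation: [-0.696, 0.094, 0.707, 0.084]
contact_force: [0.1, 0.5, 0.0]
width: 1.001
```

```bash
python3 -c "
from h import *
plan((581,229,60),75)"
```

```text
t 12.38 pos [570.3 219.7 117.2] jaw -104.5 tilt-fix [ 0.    0.81 -0.97] F [0.1 0.5 0. ] w 1.001 (85mm) q6 0.69 q5 -0.96
 tool shift [ 56.9 -12.6  -8.9] len 59 turn x 0.5
```

Call:
arm_command --moves '[0,-12,-9,0,0.8,-1,-1,0,0,0,0,0,0,-1,15,0,0,0,0,0,-1,20,0,0,0,0,0,-1,0,0,0,0,0,0,-1]'

```text
time: 13.0
position: [581.6, 228.8, 77.6]
orientation: [-0.7, 0.091, 0.702, 0.091]
contact_force: [1.2, 0.5, 0.1]
width: 1.002
```

```bash
python3 -c "
from h import *
plan((581,229,17),75)"
```

```text
t 13.00 pos [581.6 228.8  77.6] jaw -104.8 tilt-fix [-0.    0.12 -0.04] F [1.2 0.5 0.1] w 1.002 (85mm) q6 0.68 q5 -0.87
 tool shift [60.6 -0.1  0.5] len 61 turn x 0.2
```

Call:
arm_command --moves '[20,0,0,0,0,0,-1,15,0,0,0,0,0,-1,12,0,0,0,0,0,-1,0,0,0,0,0,0,-1,6,0,0,0,0,0,-1,0,0,0,0,0,0,-1]'

```text
time: 13.75
position: [583.2, 229.5, 24.7]
orientation: [0.702, -0.091, -0.701, -0.092]
contact_force: [-0.1, -0.2, 0.9]
width: 1.001
```

```bash
python3 -c "
from h import *
plan((581,229,17),75)"
```

```text
t 13.75 pos [583.2 229.5  24.7] jaw -104.8 tilt-fix [-0.   -0.08  0.11] F [-0.1 -0.2  0.9] w 1.001 (85mm) q6 0.68 q5 -0.75
 tool shift [7.6 1.1 2. ] len 8 turn x 0.2
```

Call:
arm_command --moves '[5,1,2,0,0,0,-1,3,0,0,0,0,0,-0.5,0,0,0,0,0,0,0,0,0,0,0,0,0,0.3,0,0,0,0,0,0,1,0,0,0,0,0,0,1,0,0,0,0,0,0,1,0,0,0,0,0,0,1,0,0,0,0,0,0,1]'

```text
time: 14.88
position: [582.1, 230.1, 17.9]
orientation: [0.703, -0.089, -0.7, -0.093]
contact_force: [-0.6, 0.3, 0.1]
width: 0.631
```

```bash
python3 -c "
from h import *
plan((581,229,17),75)"
```

```text
t 14.88 pos [582.1 230.1  17.9] jaw -104.8 tilt-fix [ 0.   -0.24  0.29] F [-0.6  0.3  0.1] w 0.631 (54mm) q6 0.68 q5 -0.73
 tool shift [0.8 1.4 0.8] len 2 turn x 0.2
```

Call:
arm_command --moves '[-5,0,0,0,0,0,1,-10,0,0,0,0,0,1,-20,0,0,0,0,0,1,-25,0,0,0,0,0,1,-20,0,0,0,0,0,1,0,0,0,0,0,0,1]'

```text
time: 15.62
position: [579.9, 228.5, 100.2]
orientation: [0.701, -0.091, -0.701, -0.092]
contact_force: [0.2, 0.4, -2.6]
width: 0.626
```

```bash
python3 -c "
from h import *
plan((609,-113,105),59)"
```

```text
t 15.62 pos [579.9 228.5 100.2] jaw -104.9 tilt-fix [ 0.   -0.02  0.08] F [ 0.2  0.4 -2.6] w 0.626 (53mm) q6 0.68 q5 -0.91
 tool shift [  -5.3  322.6 -115.7] len 343 turn x 16.1
```

Call:
arm_command --moves '[-2,14,-5,0,0,0,1,-2,25,-9,0,0,0,1,0,35,-13,0,0,0,1,0,35,-13,0,0,0,1,0,35,-13,0,0,0,1,0,35,-12,0,0,0,1,0,35,-12,0,0,0,1,0,30,-12,0,0,0,1,0,25,-10,0,0,0,1,0,14,-6,0,0,0,1,0,6,-3,0,0,0,1,0,0,0,0,0,0,1]'

```text
time: 17.12
position: [600.4, -98.0, 92.9]
orientation: [-0.693, 0.096, 0.709, 0.091]
contact_force: [0.7, 0.3, -2.3]
width: 0.63
```

```bash
python3 -c "
from h import *
plan((609,-113,80),59)"
```

```text
t 17.12 pos [600.4 -98.   92.9] jaw -105.2 tilt-fix [ 0.    1.26 -0.58] F [ 0.7  0.3 -2.3] w 0.630 (54mm) q6 1.20 q5 -0.91
 tool shift [ 12.7  12.1 -12.6] len 22 turn x 15.8
```

Call:
arm_command --moves '[0,6,-6,0,0.6,-0.3,1,0,6,-6,0,0.6,-0.3,1,0,0,0,8,0,0,1,0,0,0,8,0,0,1,0,0,0,0,0,0,1]'

```text
time: 17.75
position: [610.3, -111.9, 93.1]
orientation: [0.682, -0.191, -0.68, -0.192]
contact_force: [0.3, 0.3, -2.2]
width: 0.625
```

```bash
python3 - <<'E'
from h import *
plan((609,-113,40),59)
t=vision.camera("top")["frame"];s=vision.camera("side");f=s["frame"]
a=cv2.resize(t[115:195,240:340],(500,400),interpolation=cv2.INTER_CUBIC);b=cv2.resize(f[150:250,270:370],(300,300),interpolation=cv2.INTER_CUBIC)
o=np.zeros((400,800,3),np.uint8);o[:,:500]=a;o[:300,500:]=b;cv2.imwrite("pics/near3.png",o)
E
```

```text
t 17.75 pos [ 610.3 -111.9   93.1] jaw -121.4 tilt-fix [ 0.   -0.09  0.13] F [ 0.3  0.3 -2.2] w 0.625 (53mm) q6 0.95 q5 -0.89
 tool shift [53.1  1.7  0.6] len 53 turn x -0.4
```

View pics/near3.png

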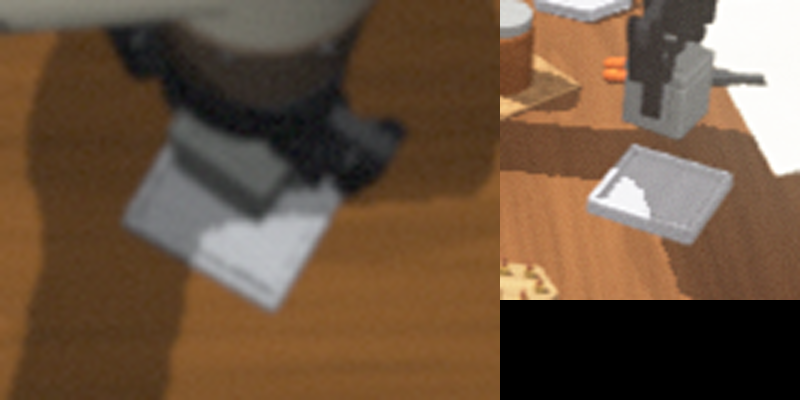

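The tin hangs aligned above the empty tray. The tray corners in the side crop are (635,147), (733,180), (692,234) and (588,202).

```bash
python3 - <<'E'
from h import *
s=np.load("side0.npy",allow_pickle=True).item();t=np.load("top0.npy",allow_pickle=True).item()
P=np.array([onz(s,270+(a-500)/3,150+b/3,14)[:2] for a,b in((635,147),(733,180),(692,233),(588,202))]);print(P.round(),P.mean(0))
print([onz(t,240+a/5,115+b/5,14)[:2].round() for a,b in((125,218),(273,308))])
E
```

```text
[[ 598.  -57.]
 [ 672. -108.]
 [ 626. -177.]
 [ 550. -133.]] [ 611.49782237 -118.48657828]
[array([596., -52.]), array([ 548., -126.])]
```

Call:
arm_command --moves '[15,1.5,0.5,0,0,0,1,15,0,0,0,0,0,1,15,0,0,0,0,0,1,0,0,0,0,0,0,1]'

```text
time: 18.35
position: [608.0, -112.8, 43.5]
orientation: [-0.681, 0.19, 0.681, 0.19]
contact_force: [-0.1, 0.5, -2.3]
width: 0.631
```

```bash
python3 -c "
from h import *
plan((610,-114.5,18),59)"
```

```text
t 18.35 pos [ 608.  -112.8   43.5] jaw -121.2 tilt-fix [0.   0.06 0.05] F [-0.1  0.5 -2.3] w 0.631 (54mm) q6 0.95 q5 -0.79
 tool shift [25.5  0.4 -2.7] len 26 turn x -0.2
```

Call:
arm_command --moves '[0,0.5,-2.5,0,0,0,1,10,0,0,0,0,0,1,7,0,0,0,0,0,1,0,0,0,0,0,0,1]'

```text
time: 18.85
position: [610.8, -114.7, 25.8]
orientation: [0.681, -0.189, -0.681, -0.19]
contact_force: [0.7, -0.9, -2.5]
width: 0.632
```

```bash
python3 -c "
from h import *
plan((610,-114.5,18),59)"
```

```text
t 18.85 pos [ 610.8 -114.7   25.8] jaw -121.1 tilt-fix [ 0.   -0.02  0.09] F [ 0.7 -0.9 -2.5] w 0.632 (54mm) q6 0.95 q5 -0.75
 tool shift [7.8 0.3 0.8] len 8 turn x -0.1
```

Call:
arm_command --moves '[4,0,0,0,0,0,1,2,0,0,0,0,0,1,1,0,0,0,0,0,1,0,0,0,0,0,0,1]'

```text
time: 19.35
position: [611.2, -114.6, 18.9]
orientation: [0.682, -0.189, -0.68, -0.19]
contact_force: [0.1, -0.1, -2.0]
width: 0.627
```

Call:
arm_command --moves '[1,0,0,0,0,0,1]'

```text
time: 19.48
position: [611.5, -114.6, 18.1]
orientation: [0.682, -0.189, -0.68, -0.19]
contact_force: [0.5, -0.6, -3.1]
width: 0.629
```

Call:
arm_command --moves '[0.8,0,0.8,0,0,0,1]'

```text
time: 19.6
position: [611.4, -114.5, 17.9]
orientation: [0.683, -0.189, -0.68, -0.19]
contact_force: [0.3, -1.6, 1.7]
width: 0.628
```

Contact. I'll release and retreat.

Call:
arm_command --moves '[0,0,0,0,0,0,1,0,0,0,0,0,0,0,0,0,0,0,0,0,-0.5,0,0,0,0,0,0,-1,0,0,0,0,0,0,-1,0,0,0,0,0,0,-1,-15,0,0,0,0,0,-1,-30,0,0,0,0,0,-1,-40,0,0,0,0,0,-1,-40,0,0,0,0,0,-1,0,0,0,0,0,0,-1]'

```text
time: 20.98
position: [612.4, -114.7, 152.5]
orientation: [0.685, -0.188, -0.678, -0.19]
contact_force: [0.1, 0.6, 0.0]
width: 1.002
```

```bash
python3 - <<'E'
from h import *
plan((478,-298,140),27,60)
f=vision.camera("side")["frame"]
cv2.imwrite("pics/_s2.png",f)
cv2.imwrite("pics/near4.png",cv2.resize(f[165:285,240:400],(800,600),interpolation=cv2.INTER_CUBIC))
E
```

```text
t 20.98 pos [ 612.4 -114.7  152.5] jaw -121.0 tilt-fix [-0.   -0.53  0.29] F [0.1 0.6 0. ] w 1.002 (85mm) q6 0.95 q5 -1.01
 tool shift [ 11.2 226.4  20.8] len 228 turn x -28.0
```

View pics/near4.png

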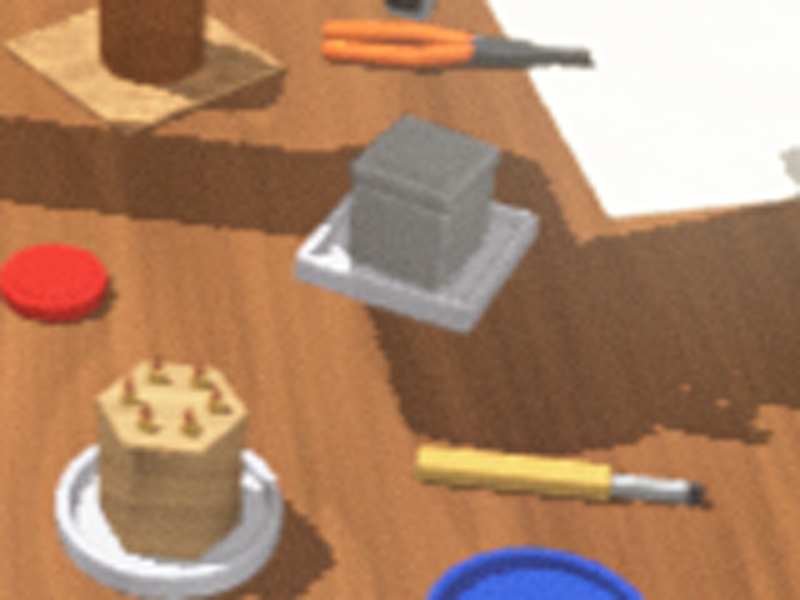

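The tin stands flat in its tray, with its front bottom corner at crop (435,290). The block's top hexagon spans crop (97–246, 358–455).

```bash
python3 - <<'E'
from h import *
s=np.load("side0.npy",allow_pickle=True).item()
def q(L,z): return np.array([onz(s,240+a/5,165+b/5,z)[:2] for a,b in L])
P=q([(140,360),(215,362),(246,408),(205,455),(123,447),(97,402)],66);c=P.mean(0);print(P.round(),c.round(1),np.degrees(np.arctan2(*(P-c).T[::-1])).round()%60)
print("tin bottom l,f,r",q([(352,255),(435,290),(490,240)],6).round(), "tin top",q([(408,116),(500,155),(440,202),(353,165)],64).mean(0))
print("tray",q([(300,262),(537,220),(465,315)],14).round())
E
```

```text
[[ 466. -269.]
 [ 497. -272.]
 [ 508. -303.]
 [ 488. -331.]
 [ 456. -325.]
 [ 447. -296.]] [ 477.  -299.2] [50. 53. 54. 50. 50. 54.]
tin bottom l,f,r [[ 579. -118.]
 [ 615. -147.]
 [ 648. -108.]] tin top [ 610.00108952 -121.1632746 ]
tray [[ 551. -133.]
 [ 672. -104.]
 [ 624. -178.]]
```

Call:
arm_command --moves '[0,14,1,0,-0.5,0.3,-1,0,30,3,0,0,0,-1,0,45,4,0,0,0,-1,0,45,4,0,0,0,-1,0,45,4,0,0,0,-1,0,30,3,0,0,0,-1,0,10,1,0,0,0,-1,0,0,0,-8,0,0,-1,0,0,0,-9,0,0,-1,0,0,0,-8,0,0,-1,0,0,0,0,0,0,-1]'

```text
time: 22.4
position: [467.0, -298.7, 141.7]
orientation: [-0.696, 0.032, 0.717, 0.035]
contact_force: [-0.8, 0.7, -1.0]
width: 0.999
```

```bash
python3 -c "
from h import *
plan((478,-298,100),84)"
```

```text
t 22.40 pos [ 467.  -298.7  141.7] jaw -95.5 tilt-fix [0.   1.68 0.17] F [-0.8  0.7 -1. ] w 0.999 (85mm) q6 1.75 q5 -0.97
 tool shift [ 41.4  -1.6 -12.1] len 43 turn x 0.5
```

Call:
arm_command --moves '[0,-1.5,-12,0,1.6,0.2,-1,0,0,0,0,0,0,-1,20,0,0,0,0,0,-1,20,0,0,0,0,0,-1,0,0,0,0,0,0,-1]'

```text
time: 23.02
position: [480.8, -297.8, 100.3]
orientation: [0.707, -0.035, -0.706, -0.035]
contact_force: [-1.0, -0.2, 0.4]
width: 0.995
```

```bash
python3 - <<'E'
from h import *
plan((478,-298,18),84)
o=np.zeros((450,800,3),np.uint8)
for i,n in enumerate(("top","side")):
    c=vision.camera(n);u,v=proj(c,(478,-298,60)).astype(int);print(n,u,v)
    o[:,i*400:i*400+400]=cv2.resize(c["frame"][v-45:v+45,u-40:u+40],(400,450),interpolation=cv2.INTER_CUBIC)
cv2.imwrite("pics/near5.png",o)
E
```

```text
t 23.02 pos [ 480.8 -297.8  100.3] jaw -95.7 tilt-fix [-0.   -0.05 -0.05] F [-1.  -0.2  0.4] w 0.995 (85mm) q6 1.74 q5 -0.84
 tool shift [82.3  0.5  2.8] len 82 turn x 0.3
top 368 200
side 274 247
```

View pics/near5.png

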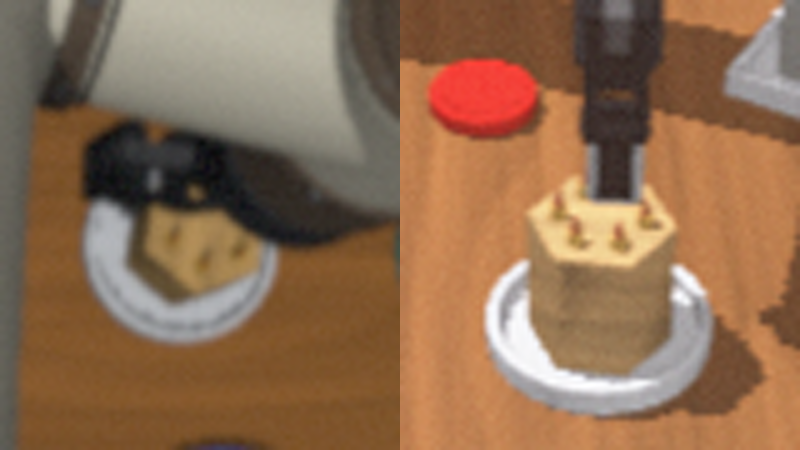

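The finger lies about over the block's middle and the yaw looks right, so I'll descend.

Call:
arm_command --moves '[20,0.5,3,0,0,0,-1,20,0,0,0,0,0,-1,16,0,0,0,0,0,-1,10,0,0,0,0,0,-1,0,0,0,0,0,0,-1]'

```text
time: 23.75
position: [483.5, -300.2, 39.1]
orientation: [0.711, -0.037, -0.701, -0.033]
contact_force: [0.3, 1.3, 0.4]
width: 1.003
```

```bash
python3 -c "
from h import *
plan((478,-298,18),84)"
```

```text
t 23.75 pos [ 483.5 -300.2   39.1] jaw -95.6 tilt-fix [ 0.   -0.84 -0.28] F [0.3 1.3 0.4] w 1.003 (85mm) q6 1.74 q5 -0.69
 tool shift [21.  -1.7  5.9] len 22 turn x 0.4
```

Call:
arm_command --moves '[0,-1.7,6,0,-0.8,-0.3,-1,10,0,0,0,0,0,-1,6,0,0,0,0,0,-1,4,0,0,0,0,0,-1,0,0,0,0,0,0,-0.5,0,0,0,0,0,0,0,0,0,0,0,0,0,0.3,0,0,0,0,0,0,1,0,0,0,0,0,0,1,0,0,0,0,0,0,1,0,0,0,0,0,0,1]'

```text
time: 25.12
position: [478.6, -298.3, 19.4]
orientation: [0.707, -0.035, -0.705, -0.034]
contact_force: [-0.5, -0.2, -0.9]
width: 0.642
```

```bash
python3 -c "
from h import *
plan((478,-298,18),84)"
```

```text
t 25.12 pos [ 478.6 -298.3   19.4] jaw -95.6 tilt-fix [-0.   -0.17 -0.02] F [-0.5 -0.2 -0.9] w 0.642 (55mm) q6 1.74 q5 -0.66
 tool shift [ 1.4 -0.2  0.6] len 2 turn x 0.4
```

Call:
arm_command --moves '[-5,0,0,0,0,0,1,-10,0,0,0,0,0,1,-20,0,0,0,0,0,1,-30,0,0,0,0,0,1,-30,0,0,0,0,0,1,-15,0,0,0,0,0,1,0,0,0,0,0,0,1]'

```text
time: 26.0
position: [477.3, -297.8, 135.4]
orientation: [0.707, -0.035, -0.705, -0.035]
contact_force: [-0.2, -0.5, -2.0]
width: 0.642
```

```bash
python3 -c "
from h import *
plan((579,231,125),0,60)"
```

```text
t 26.00 pos [ 477.3 -297.8  135.4] jaw -95.7 tilt-fix [-0.   -0.16  0.02] F [-0.2 -0.5 -2. ] w 0.642 (55mm) q6 1.74 q5 -0.92
 tool shift [  10.6 -536.2  -49. ] len 539 turn x 24.3
```

Call:
arm_command --moves '[0,-12,-1,0,0,0,1,0,-25,-2,0,0,0,1,0,-40,-4,0,0,0,1,0,-48,-4,0,0,0,1,0,-48,-4,0,0,0,1,0,-48,-4,0,0,0,1,0,-48,-4,0,0,0,1,0,-48,-4,0,0,0,1,0,-40,-4,0,0,0,1,0,-25,-3,0,0,0,1,0,-10,-2,0,0,0,1,0,0,0,0,0,0,1]'

```text
time: 27.5
position: [545.7, 106.8, 124.0]
orientation: [-0.7, 0.036, 0.713, 0.034]
contact_force: [-0.4, 0.4, -1.1]
width: 0.642
```

```bash
python3 -c "
from h import *
plan((579,231,125),0,60)"
```

```text
t 27.50 pos [545.7 106.8 124. ] jaw -95.6 tilt-fix [ 0.    1.06 -0.2 ] F [-0.4  0.4 -1.1] w 0.642 (55mm) q6 1.00 q5 -0.92
 tool shift [  -1.8 -126.8  -21. ] len 129 turn x 24.4
```

Call:
arm_command --moves '[0,-12,-3,0,1,-0.2,1,0,-22,-4,0,0,0,1,0,-30,-5,0,0,0,1,0,-30,-5,0,0,0,1,0,-20,-3,0,0,0,1,0,-8,-1,0,0,0,1,0,0,0,6,0,0,1,0,0,0,8,0,0,1,0,0,0,7,0,0,1,0,0,0,3,0,0,1,0,0,0,0,0,0,1]'

```text
time: 28.88
position: [579.5, 229.0, 123.1]
orientation: [-0.681, 0.189, 0.683, 0.187]
contact_force: [0.8, -0.8, -1.4]
width: 0.644
```

```bash
python3 -c "
from h import *
plan((579,231,80),0,60)
f=vision.camera('side')['frame'];cv2.imwrite('pics/near6.png',cv2.resize(f[95:185,240:360],(800,600),interpolation=cv2.INTER_CUBIC))"
```

```text
t 28.88 pos [579.5 229.  123.1] jaw -120.8 tilt-fix [ 0.    0.09 -0.16] F [ 0.8 -0.8 -1.4] w 0.644 (55mm) q6 0.40 q5 -0.96
 tool shift [43.1 -1.6  1.4] len 43 turn x -0.8
```

View pics/near6.png

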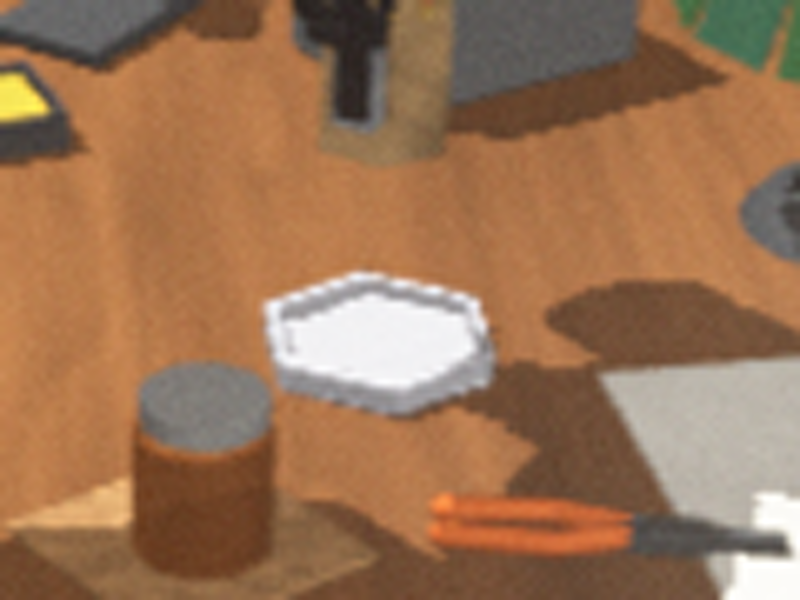

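The empty hex tray's rim corners are at crop (360,272), (480,297), (493,350), (402,393), (280,372) and (266,310).

```bash
python3 - <<'E'
from h import *
s=np.load("side0.npy",allow_pickle=True).item()
P=np.array([onz(s,240+a/6.667,95+b/6.667,14)[:2] for a,b in((360,272),(480,297),(493,350),(402,393),(280,372),(266,310))]);c=P.mean(0)
print(P.round(),c,np.degrees(np.arctan2(*(P-c).T[::-1])).round()%60)
E
```

```text
[[579. 285.]
 [631. 259.]
 [631. 209.]
 [586. 173.]
 [535. 193.]
 [533. 250.]] [582.67903699 228.01597416] [33. 32. 39. 34. 36. 36.]
```

Call:
arm_command --moves '[15,-1,1,-0.8,0,0,1,20,0,0,0,0,0,1,20,0,0,0,0,0,1,10,0,0,0,0,0,1,0,0,0,0,0,0,1]'

```text
time: 29.55
position: [577.8, 229.5, 53.0]
orientation: [-0.682, 0.183, 0.685, 0.18]
contact_force: [0.2, 0.7, -2.1]
width: 0.643
```

```bash
python3 -c "
from h import *
plan((580.5,231,19.4),2,60)"
```

```text
t 29.55 pos [577.8 229.5  53. ] jaw -119.8 tilt-fix [ 0.    0.19 -0.29] F [ 0.2  0.7 -2.1] w 0.643 (55mm) q6 0.41 q5 -0.82
 tool shift [33.6 -2.8 -1.7] len 34 turn x -1.8
```

Call:
arm_command --moves '[5,-3,-2,-1.8,0.2,-0.3,1,12,0,0,0,0,0,1,6,0,0,0,0,0,1,0,0,0,0,0,0,1]'

```text
time: 30.05
position: [582.2, 231.8, 29.8]
orientation: [0.687, -0.169, -0.686, -0.171]
contact_force: [-0.7, 0.5, -1.8]
width: 0.644
```

```bash
python3 -c "
from h import *
plan((580.5,231,19.4),2,60)"
```

```text
t 30.05 pos [582.2 231.8  29.8] jaw -117.8 tilt-fix [-0.   -0.1   0.17] F [-0.7  0.5 -1.8] w 0.644 (55mm) q6 0.45 q5 -0.76
 tool shift [10.4  1.5  1.1] len 11 turn x 0.2
```

Call:
arm_command --moves '[4,1.5,1,0,0,0,1,3,0,0,0,0,0,1,1.5,0,0,0,0,0,1,0,0,0,0,0,0,1]'

```text
time: 30.55
position: [580.9, 231.2, 21.3]
orientation: [0.688, -0.169, -0.685, -0.171]
contact_force: [-0.5, 0.2, -1.4]
width: 0.649
```

Call:
arm_command --moves '[0.8,0,0,0,0,0,1]'

```text
time: 30.68
position: [581.0, 231.2, 20.7]
orientation: [0.688, -0.169, -0.685, -0.171]
contact_force: [0.3, 0.2, -2.2]
width: 0.645
```

Call:
arm_command --moves '[0.8,0,0,0,0,0,1]'

```text
time: 30.8
position: [581.1, 231.3, 20.0]
orientation: [0.688, -0.168, -0.685, -0.171]
contact_force: [-0.0, -0.9, -2.8]
width: 0.643
```

Call:
arm_command --moves '[0.7,0,0,0,0,0,1]'

```text
time: 30.92
position: [581.2, 231.3, 19.5]
orientation: [0.688, -0.168, -0.685, -0.171]
contact_force: [-0.7, 0.6, 2.0]
width: 0.643
```

Contact. I'll release and retreat.

Call:
arm_command --moves '[0,0,0,0,0,0,1,0,0,0,0,0,0,0,0,0,0,0,0,0,-0.5,0,0,0,0,0,0,-1,0,0,0,0,0,0,-1,0,0,0,0,0,0,-1,-15,0,0,0,0,0,-1,-30,0,0,0,0,0,-1,-40,0,0,0,0,0,-1,-40,0,0,0,0,0,-1,0,0,0,0,0,0,-1]'

```text
time: 32.3
position: [582.3, 231.6, 154.1]
orientation: [0.69, -0.167, -0.683, -0.172]
contact_force: [-0.1, 0.3, -0.3]
width: 0.995
```

```bash
python3 -c "
from h import *
plan((490,71.5,140),60)
f=vision.camera('side')['frame'];cv2.imwrite('pics/_s3.png',f);cv2.imwrite('pics/near7.png',cv2.resize(f[90:195,240:380],(800,600),interpolation=cv2.INTER_CUBIC))"
```

```text
t 32.30 pos [582.3 231.6 154.1] jaw -117.7 tilt-fix [-0.   -0.43  0.56] F [-0.1  0.3 -0.3] w 0.995 (85mm) q6 0.45 q5 -1.01
 tool shift [ 12.3 184.8   7.3] len 185 turn x 2.3
```

View pics/near7.png

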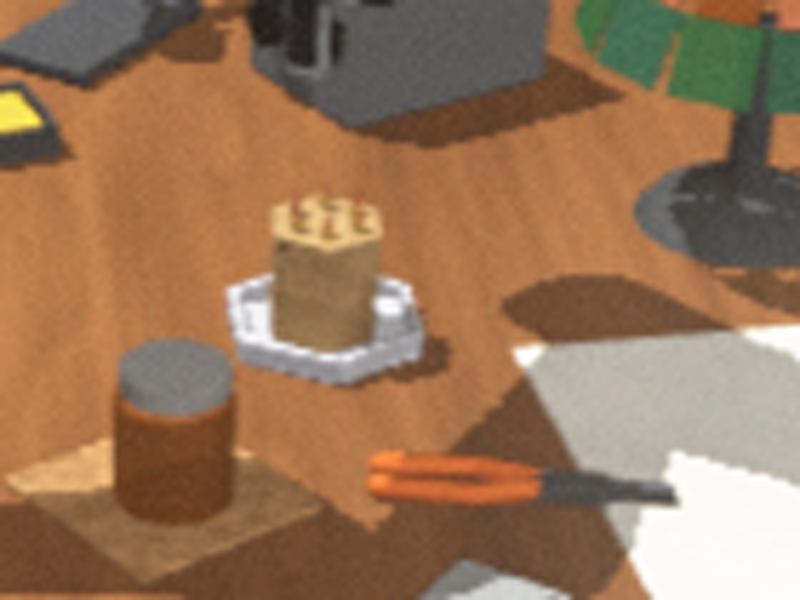

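The block stands flat and centred in the hex tray, at crop (327,290). Next the jar, at crop (175,430).

Call:
arm_command --moves '[0,20,1,0,-0.4,0.5,-1,0,40,2,0,0,0,-1,0,45,2,0,0,0,-1,0,40,2,0,0,0,-1,0,25,1,0,0,0,-1,0,8,0,0,0,0,-1,0,0,0,0,0,0,-1]'

```text
time: 33.22
position: [480.4, 66.6, 147.1]
orientation: [-0.681, 0.175, 0.692, 0.166]
contact_force: [1.0, 0.5, -0.4]
width: 0.999
```

```bash
python3 -c "
from h import *
plan((490.5,71.6,100),62)"
```

```text
t 33.23 pos [480.4  66.6 147.1] jaw -117.9 tilt-fix [ 0.    0.72 -0.92] F [ 1.   0.5 -0.4] w 0.999 (85mm) q6 0.61 q5 -0.91
 tool shift [46.9 -9.9 -7.2] len 48 turn x 0.1
```

Call:
arm_command --moves '[0,-10,-7,0,0.7,-0.9,-1,0,0,0,0,0,0,-1,25,0,0,0,0,0,-1,30,0,0,0,0,0,-1,15,0,0,0,0,0,-1,0,0,0,0,0,0,-1]'

```text
time: 33.98
position: [495.8, 76.8, 74.5]
orientation: [0.688, -0.168, -0.686, -0.169]
contact_force: [-0.9, 0.4, -0.0]
width: 0.998
```

```bash
python3 -c "
from h import *
plan((490.5,71.6,17.3),62)"
```

```text
t 33.98 pos [495.8  76.8  74.5] jaw -117.6 tilt-fix [ 0.   -0.13  0.14] F [-0.9  0.4 -0. ] w 0.998 (85mm) q6 0.61 q5 -0.71
 tool shift [57.2  7.2  2.5] len 58 turn x 0.4
```

Call:
arm_command --moves '[0,7,2.5,0,0,0,-1,0,0,0,0,0,0,-1,18,0,0,0,0,0,-1,15,0,0,0,0,0,-1,12,0,0,0,0,0,-1,0,0,0,0,0,0,-1,6,0,0,0,0,0,-1,0,0,0,0,0,0,-1]'

```text
time: 34.98
position: [494.4, 73.5, 27.0]
orientation: [0.691, -0.165, -0.682, -0.171]
contact_force: [0.3, 0.2, 0.6]
width: 1.001
```

```bash
python3 -c "
from h import *
plan((490.5,71.6,17.3),62)"
```

```text
t 34.98 pos [494.4  73.5  27. ] jaw -117.5 tilt-fix [ 0.   -0.56  0.66] F [0.3 0.2 0.6] w 1.001 (85mm) q6 0.61 q5 -0.58
 tool shift [9.6 3.6 2.7] len 11 turn x 0.5
```

Call:
arm_command --moves '[3,3.5,2.5,0,-0.5,0.6,-1,4,0,0,0,0,0,-1,2,0,0,0,0,0,-1,0,0,0,0,0,0,-0.5,0,0,0,0,0,0,0,0,0,0,0,0,0,0.3,0,0,0,0,0,0,1,0,0,0,0,0,0,1,0,0,0,0,0,0,1,0,0,0,0,0,0,1]'

```text
time: 36.22
position: [491.1, 71.9, 18.1]
orientation: [0.688, -0.168, -0.686, -0.168]
contact_force: [0.2, -0.8, -0.6]
width: 0.666
```

```bash
python3 -c "
from h import *
plan((490.5,71.6,17.3),62)"
```

```text
t 36.23 pos [491.1  71.9  18.1] jaw -117.5 tilt-fix [-0.  -0.1  0.1] F [ 0.2 -0.8 -0.6] w 0.666 (57mm) q6 0.62 q5 -0.57
 tool shift [0.8 0.5 0.4] len 1 turn x 0.5
```

Call:
arm_command --moves '[-5,0,0,0,0,0,1,-10,0,0,0,0,0,1,-20,0,0,0,0,0,1,-25,0,0,0,0,0,1,-20,0,0,0,0,0,1,0,0,0,0,0,0,1]'

```text
time: 36.98
position: [489.9, 71.4, 102.2]
orientation: [0.687, -0.168, -0.686, -0.169]
contact_force: [0.4, -0.5, -2.5]
width: 0.664
```

```bash
python3 -c "
from h import *
plan((475,-297,100))
f=vision.camera('side')['frame'];s=vision.camera('top')['frame']
cv2.imwrite('pics/near8.png',np.hstack([cv2.resize(f[230:300,235:315],(400,350),interpolation=cv2.INTER_CUBIC),cv2.resize(s[169:239,324:404],(400,350),interpolation=cv2.INTER_CUBIC)]))"
```

```text
t 36.98 pos [489.9  71.4 102.2] jaw -117.5 tilt-fix [-0.   -0.05  0.07] F [ 0.4 -0.5 -2.5] w 0.664 (56mm) q6 0.62 q5 -0.78
 tool shift [   2.   333.6 -157. ] len 369 turn x None
```

View pics/near8.png

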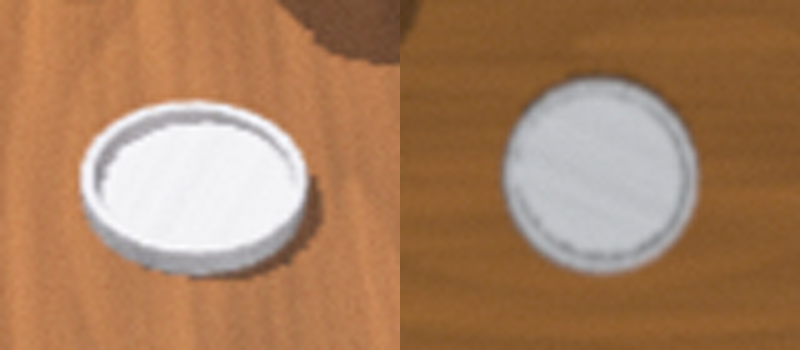

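The empty round tray is in plain view in both. The rim centre is at about (195,179) in the side crop and (200,174) in the top crop.

```bash
python3 - <<'E'
from h import *
s=np.load("side0.npy",allow_pickle=True).item();t=np.load("top0.npy",allow_pickle=True).item()
print([onz(s,235+a/5,230+b/5,14)[:2].round(1) for a,b in((195,179),(82,180),(308,180),(195,101),(195,257))])
print([onz(t,324+a/5,169+b/5,14)[:2].round(1) for a,b in((200,174),(102,174),(298,174),(200,76),(200,272))])
E
```

```text
[array([ 477.3, -301.9]), array([ 429.5, -300.2]), array([ 525.1, -304.9]), array([ 480.9, -251. ]), array([ 474. , -349.2])]
[array([ 475.6, -297.3]), array([ 476.5, -248.3]), array([ 474.6, -346.3]), array([ 525.2, -299.7]), array([ 426.6, -294.9])]
```

Call:
arm_command --moves '[0,13,-6,0,0,0,1,0,22,-10,0,0,0,1,0,32,-15,0,0,0,1,0,36,-17,0,0,0,1,0,36,-17,0,0,0,1,0,36,-17,0,0,0,1,0,36,-17,0,0,0,1,0,36,-17,0,0,0,1,0,32,-15,0,0,0,1,0,18,-8,0,0,0,1,0,6,-3,0,0,0,1,0,0,0,0,0,0,1]'

```text
time: 38.58
position: [461.9, -280.9, 89.1]
orientation: [-0.676, 0.172, 0.697, 0.167]
contact_force: [0.4, 0.5, -1.4]
width: 0.661
```

```bash
python3 -c "
from h import *
plan((476,-298.5,50))"
```

```text
t 38.58 pos [ 461.9 -280.9   89.1] jaw -117.8 tilt-fix [-0.   1.5 -0.8] F [ 0.4  0.5 -1.4] w 0.661 (56mm) q6 1.32 q5 -0.83
 tool shift [ 38.6   8.4 -21.7] len 45 turn x None
```

Call:
arm_command --moves '[0,4,-11,0,0.8,-0.4,1,0,4,-11,0,0.7,-0.4,1,0,0,0,0,0,0,1,15,0,0,0,0,0,1,15,0,0,0,0,0,1,8,0,0,0,0,0,1,0,0,0,0,0,0,1]'

```text
time: 39.45
position: [478.3, -296.8, 46.8]
orientation: [-0.686, 0.168, 0.687, 0.169]
contact_force: [-0.4, 1.1, -1.8]
width: 0.662
```

```bash
python3 -c "
from h import *
plan((476,-298.5,19.1))"
```

```text
t 39.45 pos [ 478.3 -296.8   46.8] jaw -117.6 tilt-fix [-0.    0.08  0.04] F [-0.4  1.1 -1.8] w 0.662 (56mm) q6 1.36 q5 -0.72
 tool shift [27.7  2.6  1.2] len 28 turn x None
```

Call:
arm_command --moves '[5,2.5,1.2,0,0,0,1,10,0,0,0,0,0,1,5,0,0,0,0,0,1,0,0,0,0,0,0,1,2,0,0,0,0,0,1,0,0,0,0,0,0,1]'

```text
time: 40.2
position: [476.6, -298.9, 24.0]
orientation: [0.687, -0.168, -0.687, -0.169]
contact_force: [-0.2, 0.2, -1.2]
width: 0.661
```

```bash
python3 -c "
from h import *
plan((476,-298.5,19.1))"
```

```text
t 40.20 pos [ 476.6 -298.9   24. ] jaw -117.6 tilt-fix [ 0.   -0.02  0.05] F [-0.2  0.2 -1.2] w 0.661 (56mm) q6 1.36 q5 -0.67
 tool shift [ 4.9 -0.1  0.7] len 5 turn x None
```

Call:
arm_command --moves '[2,0,0,0,0,0,1,1,0,0,0,0,0,1,0,0,0,0,0,0,1]'

```text
time: 40.58
position: [476.9, -298.9, 21.2]
orientation: [0.687, -0.168, -0.686, -0.169]
contact_force: [0.1, -0.0, -2.5]
width: 0.663
```

Call:
arm_command --moves '[0.8,0,0,0,0,0,1]'

```text
time: 40.7
position: [477.0, -299.0, 20.5]
orientation: [0.687, -0.168, -0.686, -0.169]
contact_force: [-0.3, 0.2, -1.8]
width: 0.662
```

Call:
arm_command --moves '[0.8,0,0,0,0,0,1]'

```text
time: 40.83
position: [477.0, -299.0, 19.6]
orientation: [0.687, -0.168, -0.686, -0.169]
contact_force: [-0.5, -0.4, -1.0]
width: 0.664
```

Call:
arm_command --moves '[0.8,0,0,0,0,0,1]'

```text
time: 40.95
position: [477.0, -299.0, 19.1]
orientation: [0.687, -0.168, -0.686, -0.169]
contact_force: [-1.5, 1.8, 4.2]
width: 0.661
```

Contact. I'll release, go up, then swing the arm towards the base so the top view is clear.

Call:
arm_command --moves '[0,0,0,0,0,0,1,0,0,0,0,0,0,0,0,0,0,0,0,0,-0.5,0,0,0,0,0,0,-1,0,0,0,0,0,0,-1,0,0,0,0,0,0,-1,-15,0,0,0,0,0,-1,-30,0,0,0,0,0,-1,-40,0,0,0,0,0,-1,-40,0,0,0,0,0,-1,-40,0,0,0,0,0,-1,0,0,0,0,0,0,-1]'

```text
time: 42.45
position: [477.8, -299.8, 195.9]
orientation: [0.69, -0.169, -0.684, -0.168]
contact_force: [-0.2, 0.5, -0.7]
width: 1.002
```

Call:
arm_command --moves '[0,30,-10,0,0,0,-1,0,40,-10,0,0,0,-1,0,40,-10,0,0,0,-1,0,40,-10,0,0,0,-1,0,30,-10,0,0,0,-1,0,0,0,0,0,0,-1,0,0,0,0,0,0,-1]'

```text
time: 43.32
position: [436.2, -485.5, 197.2]
orientation: [0.69, -0.167, -0.684, -0.168]
contact_force: [-0.2, 0.3, -0.6]
width: 1.003
```

```bash
python3 -c "
from h import *
plan((476,-298.5,20))
for n in ('top','side'): cv2.imwrite(f'pics/f_{n}.png',vision.camera(n)['frame'])
f=cv2.imread('pics/f_side.png');cv2.imwrite('pics/fin.png',cv2.resize(f[100:300,200:400],(600,600),interpolation=cv2.INTER_CUBIC))
"
```

```text
t 43.33 pos [ 436.2 -485.5  197.2] jaw -117.4 tilt-fix [-0.   -0.44  0.17] F [-0.2  0.3 -0.6] w 1.003 (85mm) q6 1.69 q5 -1.14
 tool shift [ 177.3 -183.8   52.2] len 261 turn x None
```

View pics/fin.png

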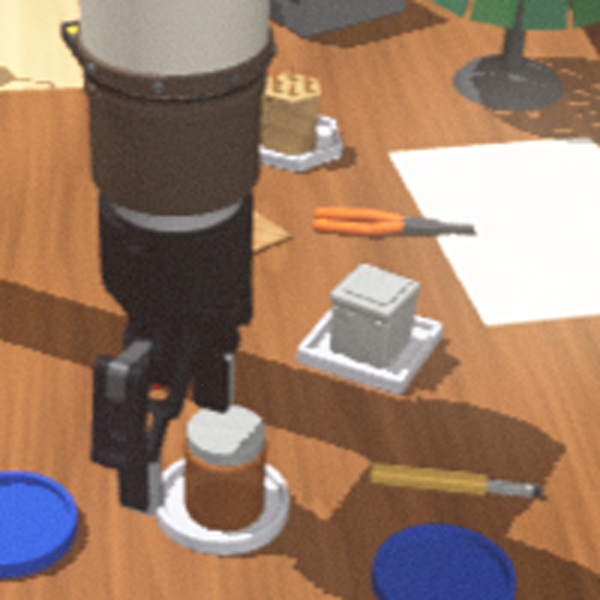

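View pics/f_top.png

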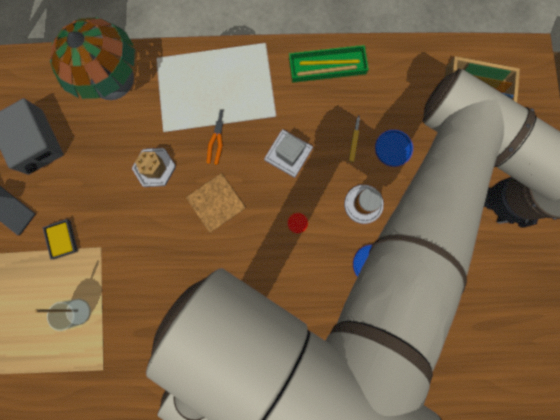

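All three stand in their own trays, with the bystanders unmoved. One last close check of the centring.

```bash
python3 -c "
from h import *
f=cv2.imread('pics/f_top.png')
cv2.imwrite('pics/fc.png',np.hstack([cv2.resize(f[v-27:v+27,u-27:u+27],(266,266),interpolation=cv2.INTER_CUBIC) for u,v in((153,167),(289,153),(364,204))]))"
```

```text
(no output)
```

View pics/fc.png

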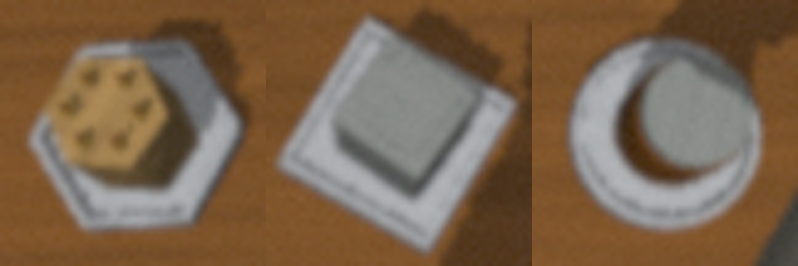

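```bash
python3 - <<'E'
from h import *
t=np.load("top0.npy",allow_pickle=True).item();k=54/266
def q(u,v,a,b,z): return onz(t,u-27+a*k,v-27+b*k,z)[:2].round(1)
print("block",q(153,167,106,110,66),"tray",q(153,167,136,134,14))
print("tin",q(289,153,141,107,65),"tray",np.mean([q(289,153,a,b,14) for a,b in((104,17),(252,102),(165,250),(12,163))],0))
print("jar",q(364,204,164,112,76),"tray",q(364,204,134,134,14))
E
```

```text
block [579.6 230.5] tray [579.7 232. ]
tin [ 608.4 -116.2] tray [ 609.6 -113.4]
jar [ 476.4 -299.4] tray [ 474.5 -297.7]
```

All three are within about 3 mm of centre, so I'm handing in.

```bash
python3 -c "
from h import *
print(env.job_done())"
```

```text
the job is handed in; nothing more can be done
None
```

All three supplies are in their own trays, let go of, and the job is handed in; it took about 43 s of the 112 s allowed. I parked the jar on the cork mat, moved the tin to the square tray and the tip block to the hexagonal tray, then put the jar in the round tray.

- **Centring and stance:** In the last pictures all three stand upright and flat. By the top camera their centres are about 1.5 mm (block), 3 mm (tin) and 2.5 mm (jar) from the tray centres.
- **Bystanders:** The pliers, red lid and glass cutter showed no visible movement. The gripper was well clear of everything.
- **Forces:** The highest force I read was about 30 N, a brief press of the jar onto the cork mat when I tested for contact. The tray placings touched down at 2 to 5 N.
- **Disagreement:** The side camera put the trays about 4 to 7 mm nearer to it than the top camera did. The tin's top showed a similar shift there. I placed things at in-between values, and in the top view each still sits near the middle of its tray.

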